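# Take the unmarked-thread cap off the wheel lathe

### The arm

A 6-joint arm with a two-finger parallel gripper is mounted at the origin on the work surface. World frame = base frame: x ahead of the robot, y to its left, z up, the work surface at z = 0. Lengths are in m, angles in rad, forces in N, time in s.
With the tool pointing down it reaches from about 0.35 to 0.85 m from the base axis. Payload 8.1 kg.
Tool frame: the origin (TCP) lies between the finger pads; the fingertips stand 14 mm ahead of it and the grasp point (between the pads) lies 5 mm behind it; z points along the fingers, y is the line along which they close (so a half turn about z gives the same grasp; the last joint's range is limited). The gripper opens to 93 mm and grips with 3 to 60 N. Pads are 15 mm wide; open, the fingers measure 128 mm over their backs; the gripper's body (75 mm by 188 mm) begins 65 mm behind the grasp point.
Start: joints at [-1.209, 0.13, 1.488, -0, 1.523, -0.085], TCP at [0.259, -0.541, 0.233] pointing down, gripper open.
Joint ranges: [-2.96, 2.96], [-0.89, 2.26], [0.02, 2.5], [-1.34, 4.48], [0, 2.73], [-2.66, 2.66]. Speed limits (rad/s): [2.39, 2.39, 2.79, 3.14, 3.14, 3.14].

### API

Orientations are given as a rotation vector (axis times angle).
In Python, from plant import robot gives the robot as it stands.
- The arm moves only by the tool arm_command, never from a script. Its argument "targets" is a list of rows, each an object of numbers: "x", "y", "z": the shift along the world's x, y, z in units of 500 mm (1.0 is 500 mm); "rx", "ry", "rz": the turn, a rotation vector about the world's x, y, z in units of 2 rad (1.0 is 2 rad); "claw": the closure in counts, from 0 (fully open) to 255 (shut). In form: [{"x": .., "y": .., "z": .., "rx": .., "ry": .., "rz": .., "claw": ..}, ...]. A call has 1 to 10 rows; each row is the pose to reach, as a shift and turn from the pose commanded when the call began; what a row does not reach only later rows make up. A row lasts 1/12 s, in which the tool goes at most 41.7 mm and 7.16 degrees, less where a joint would pass 70% of its speed; a pose out of reach is approached as far as the arm can. A call with a number of a shift or a turn outside -1 to 1 is refused whole. A call with a gripper value outside its range is refused whole. The fingers move at their own pace and stop on an object; "squeeze" is the grip in N (left out, the last holds). Time passes only in rows, so rows that repeat a pose let the fingers close. It gives the time, the measured TCP pose, the force, the opening and the grip force at its end, in the units of the state.
- robot.read_state(): the state, without advancing time (a new reading comes with each control period).
- robot.read_camera(name): name is "scene" or "top" or "wrist"; returns (picture, depth): 420x560x3 uint8, red, green, blue; 420x560 float32, m along the optical axis (not along the pixel's ray), 0 where there is no reading.
- robot.get_calibration(name): a dict with "intrinsics" (3x3 intrinsics, pixels), "dist" ([k1, k2, p1, p2, k3] as OpenCV has them; the pictures are not rectified), "origin" and "orientation" of the camera in the world. Camera axes: x right, y up, looking along -z (the intrinsics and any distortion apply to the point x, -y, -z); pixel columns grow to the right and rows downward; lengths in m; the calibration is good to about 2 mm. A picture is of the moment at which its call begins: read the wrist's pose just before it. get_calibration takes no time and is no camera call; for the wrist camera it gives the pose at the moment of the call.
- robot.close_job(): hands the job in; it is judged then, once.
The state is a dict: "t": time; "q": joint angles; "dq": joint speeds; "joint_torque": joint torques, N m; "tool_pos": TCP position; "orientation": TCP orientation; "force": force on the tool from outside, world axes, zero at the start; "wrist_torque": the same for the moment, N m; "opening": finger opening in m; "gripper_force": force on a finger pad.
Only numpy, scipy, OpenCV 4.12 (cv2) and the standard library are available. Lean on these libraries where they do the work, as an engineer would, in place of code of your own. Each camera call takes 0.05 s, during which the arm holds its last target. There are 200 camera calls.

### The job

The wheel on the bench lathe is to be changed: loosen the black wing knob on the lathe's carriage by turning it anticlockwise to its stop, slide the carriage all the way back from the wheel so that its guard arm uncovers the spindle, then unscrew the round metal cap above the white wheel. The cap's quick thread may be left- or right-handed and nothing shows which, so if it comes up against a hard stop one way, turn it the other way until it lifts freely. Finish while holding the cap still in the gripper, straight above the spindle and about a hand's width higher than it sat, and leave the other things on the counter where they lie.

Things in the scene. Friction and masses are not known exactly. Their poses are not given: they have to be found in the camera images.
- lathe: Bench wheel lathe of green cast iron, 460 mm long, bolted down. Origin on the counter, on the axis of its upright spindle. A white coned wheel (64 mm across, top 84 mm above the counter) lies on the spindle under the cap. A gear case with a crank stands on its -y side, 78 to 148 mm from the axis, top 119 mm above the counter; the slide with the carriage runs on its +y side.
- spindle (a point): Point on the axis of the lathe's upright spindle, 88 mm above the counter: the face the cap sits on. z up; y along the slide, in the direction in which the carriage moves back. A threaded nose 18 mm high stands here inside the cap.
- clamp_grip (a point): Black wing knob on the carriage, an upright bar 56 mm long, 13 wide, 26 high on a short stem. The point is the middle of the bar, on its turning axis, 171 mm above the counter and 25 mm above the carriage's flat steel top. y along the bar, z up. At the start the bar is about in line with the slide, 135 mm from the spindle along +y; it rides with the carriage.
- clamp (a joint): Turn of the wing knob in rad: 0 is clamped, grows anticlockwise seen from above, hard stop at 1.4; starts at 0 to 0.2. From about 1.1 on the carriage is free, below that it is caught. Light drag of 0.1 N m; stays where it is left.
- carriage (a joint): Travel of the carriage along the spindle's +y in m: 0 is forward, its flat guard arm (44 mm disc at the end, 138 to 146 mm above the counter) over the cap; 0.1 is fully back at its stop, the arm's end then 78 mm from the spindle axis. Slides with about 3 N, may be pulled by the held knob, stays where it is left.
- cap_center (a point): Centre of the cap: round, ribbed aluminium, 42 mm across and high, 0.08 to 0.15 kg; starts 109 mm above the counter, z up. Turned the right way (unknown which) it moves easily, is free to lift straight off after 0.9 rad and stops at 1.6; 1.2 is best. The wrong way it hits a hard stop within 0.25 rad. Still threaded, it lifts only 2 mm. Grip it firmly (60 N); beyond 0.4 N m it is at a stop.
- calliper: Bystander: steel calliper lying flat beside the lathe, 200 mm long.
- hanger: Bystander: polished chrome truck hanger, 215 mm long over its axle, 28 mm high, lying beside the lathe.
- wheel_b: Bystander: spare white wheel lying flat, 56 mm across, 31 mm high.
- tin: Bystander: small jar, 56 mm across, 50 mm high.
Mind the look-alikes: they are no part of the job. What is shaped like the part that bears cap_center but blue, green or orange is not meant.

How it is judged:
On the way, in this order (a step that is already met when the one before it is completed fails the run):
1. the wing knob is loosened (value of joint clamp above 1.1 rad), for 0.1 s.
2. the carriage is slid back (value of joint carriage above 0.085 m), for 0.2 s.
3. the cap is turned on its thread (angle between the x axis of cap_center and the x axis of spindle, either way round above 0.6 rad), for 0.1 s.
4. the cap is lifted off in the gripper (z of cap_center in the frame of spindle above 0.06 m and contact force between the fingers and cap above 1 N), for 0.2 s.
At the end, for the whole second after the job is handed in: The cap hangs still in the fingers, at least 50 mm higher than it sat (its centre 71 mm above the spindle face) and within 50 mm sideways of the spindle axis, touching nothing of the lathe; the carriage is back by at least 85 of its 100 mm and the knob still loose (over 1.0 rad) (z of cap_center in the frame of spindle above 0.071 m and horizontal distance between cap_center and spindle below 0.05 m and contact force between the fingers and cap above 1 N and contact force between cap and lathe below 0.05 N and linear speed of cap below 0.03 m/s and value of joint carriage above 0.085 m and value of joint clamp above 1 rad); the arm keeps its last pose, push and grip.
It fails at once if one of the other things on the counter is moved by more than 30 mm (distance of any of calliper, hanger, wheel_b, tin from where it was at the start of the episode above 0.03 m).
It also fails if it takes over 51 s, if anything falls off the work surface, if the arm or the gripper's body presses on something with over 40 N, if the wrist force passes 120 N, or if a joint passes its speed limit or range.

## Working session

There is one attempt and no reset: what is moved stays moved. The work goes in short steps, Python scripts to look and compute and a tool call to move; the robot and the scene stay as the last step left them, time stands still between calls to the robot, and variables do not carry over. Pictures are saved under pics/ and viewed, at most 10 in all, crops included, and the job is handed in when it is done.

Besides the shell and the picture viewer there is one more tool, called after ">>>" by a JSON object that holds its "op" and its "data". arm_command: Moves the arm, as the interface text tells. Shifts and turns lie within -1 to 1; 1 stands for 500 mm of shift or 2 rad of turn. Its arguments: {"type":"object","properties":{"targets":{"type":"array","items":{"type":"object","properties":{"x":{"type":"number","minimum":-1,"maximum":1},"y":{"type":"number","minimum":-1,"maximum":1},"z":{"type":"number","minimum":-1,"maximum":1},"rx":{"type":"number","minimum":-1,"maximum":1},"ry":{"type":"number","minimum":-1,"maximum":1},"rz":{"type":"number","minimum":-1,"maximum":1},"claw":{"type":"number"}}}},"squeeze":{"type":"number"}},"required":["targets"]}

```bash
ls; mkdir -p pics; cat > h.py <<'E'
import numpy as np, cv2
from scipy.spatial.transform import Rotation as R
from plant import robot
def snap(n,f):
    c=robot.get_calibration(n); im,d=robot.read_camera(n)
    np.savez(''+f+'.npz',im=im,d=d,K=c['intrinsics'],D=c['dist'],o=c['origin'],R=np.array(c['orientation'],float))
    cv2.imwrite('pics/'+f+'.png',im[:,:,::-1]); return im,d,c
def cloud(f):
    z=np.load(''+f+'.npz'); d=z['d'];h,w=d.shape
    u,v=np.meshgrid(np.arange(w),np.arange(h))
    p=cv2.undistortPoints(np.stack([u,v],-1).reshape(-1,1,2).astype(np.float64),z['K'],z['D']).reshape(h,w,2)
    P=np.stack([p[...,0]*d,-p[...,1]*d,-d],-1)
    Q=z['R']; Q=Q if Q.shape==(3,3) else R.from_rotvec(Q).as_matrix()
    W=P@Q.T+z['o']; W[d==0]=np.nan
    return z['im'],W
E
python3 - <<'E'
from h import *
s=robot.read_state();print(s)
for n in('scene','top'):
    _,_,c=snap(n,n+'0');print(c)
a=cv2.imread('pics/scene0.png');b=cv2.imread('pics/top0.png')
E
```

```text
pics
{'t': 0.0, 'q': array([-1.20942722e+00,  1.31169764e-01,  1.48930569e+00,  2.83802448e-05,
        1.52298622e+00, -8.53837356e-02]), 'dq': array([-0.00083681, -0.00101154,  0.00107094,  0.00044595, -0.00059681,
        0.000113  ]), 'joint_torque': array([-1.84439891e-04, -5.59855020e+01, -4.91756952e+01,  7.66822603e-02,
        3.55268258e-02, -1.84120604e-04]), 'tool_pos': array([ 0.25906546, -0.54057481,  0.23156779]), 'orientation': array([-3.06173135e+00, -6.95523255e-01,  3.59525105e-04]), 'force': array([-0.10280418, -0.02980352,  0.63173535]), 'wrist_torque': array([ 0.00593767, -0.02452445, -0.00780838]), 'gripper_force': 0.0, 'opening': 0.09315936916551652}
{'intrinsics': array([[404.1105185 ,   0.        , 278.66248154],
       [  0.        , 404.1105185 , 210.66533921],
       [  0.        ,   0.        ,   1.        ]]), 'dist': array([0.03432904, 0.        , 0.        , 0.        , 0.        ]), 'origin': array([ 1.19264393, -0.24960527,  0.58306747]), 'orientation': array([0.79225665, 0.62833506, 1.24869523])}
{'intrinsics': array([[474.27855853,   0.        , 278.31122845],
       [  0.        , 474.27855853, 208.65546032],
       [  0.        ,   0.        ,   1.        ]]), 'dist': array([-0.12131704,  0.        ,  0.        ,  0.        ,  0.        ]), 'origin': array([ 0.42571138, -0.10203224,  0.97467339]), 'orientation': array([ 0.13133268, -0.10236295, -1.58620184])}
```

View pics/scene0.png

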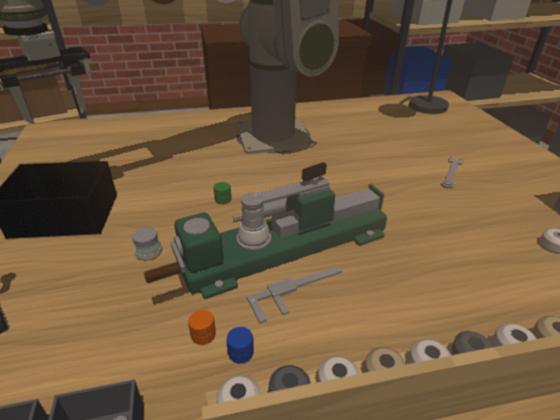

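View pics/top0.png

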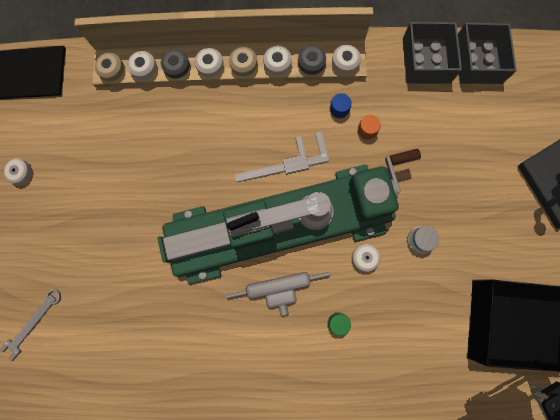

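The scene shows the lathe with the metal cap at (252,207) over the white wheel, and the black knob at (314,172). In the top view the knob is at (243,221) and the guard disc at (318,205). The blue (240,345), orange (202,327) and green (222,193) caps in the scene view are look-alikes. The bare metal one on the spindle is the one meant.

```bash
python3 - <<'E'
from h import *
im,W=cloud('top0')
g=im.sum(-1)
X,Y,Z=W[...,0],W[...,1],W[...,2]
roi=np.zeros(Z.shape,bool); roi[200:245,215:275]=1
k=roi&(Z>.172)&(Z<.2)
p=W[k];print('knob',k.sum(),np.median(p,0),p.min(0),p.max(0))
(r)=cv2.minAreaRect((p[:,:2]*1000).astype(np.float32));print(r)
roi[:]=0;roi[180:260,150:345]=1
k=roi&(Z>.135)&(Z<.156);p=W[k][:,:2]*1000
print('arm+carriage',k.sum(),cv2.minAreaRect(p.astype(np.float32)))
roi[:]=0;roi[185:225,295:345]=1
k=roi&(Z>.138)&(Z<.156);p=W[k];print('disc end',p[p[:,1].argmin()],np.median(p[:,2]))
# slide direction: green lathe base
hsv=cv2.cvtColor(im,cv2.COLOR_RGB2HSV)
gr=(hsv[...,0]>60)&(hsv[...,0]<95)&(hsv[...,1]>80)&(Z>.01);gr[300:]=0
c=max(cv2.findContours(gr.astype(np.uint8),0,1)[0],key=cv2.contourArea)[:,0]
q=W[c[:,1],c[:,0],:2]*1000;q=q[~np.isnan(q[:,0])];print('green',cv2.minAreaRect(q.astype(np.float32)))
im,W=cloud('scene0')
X,Y,Z=W[...,0],W[...,1],W[...,2]
roi[:]=0;roi[190:232,238:268]=1
k=roi&(Z>.092)&(Z<.126);p=W[k];print('cap',k.sum(),p.min(0),p.max(0))
# circle fit r=21
from scipy.optimize import least_squares
f=lambda c:np.hypot(p[:,0]-c[0],p[:,1]-c[1])-.021
s=least_squares(f,np.median(p[:,:2],0)-[.015,0],loss='soft_l1',f_scale=.002);print(s.x,np.abs(f(s.x)).mean())
roi[:]=0;roi[155:190,295:335]=1
k=roi&(Z>.17)&(Z<.2);p=W[k];print('knob sc',k.sum(),p.min(0),p.max(0),np.median(p,0))
E
```

```text
knob 266 [ 0.5258315  -0.02769536  0.18311772] [ 0.51158477 -0.05393886  0.17311364] [ 0.5396397  -0.00104444  0.18787988]
((526.1574096679688, -27.252559661865234), (13.362934112548828, 55.635494232177734), 20.693008422851562)
arm+carriage 1657 ((540.3150024414062, -89.33444213867188), (43.38576126098633, 186.5511016845703), 14.038249969482422)
disc end [ 0.56229812 -0.17993529  0.14188535] 0.14597166096399306
green ((538.36376953125, -82.61495971679688), (146.5329132080078, 458.97564697265625), 13.515634536743164)
cap 303 [ 0.55661521 -0.18062646  0.09205791] [ 0.58041069 -0.13771764  0.12586124]
[ 0.55736115 -0.15934551] 0.0007263933833266556
knob sc 211 [ 0.51264939 -0.0550169   0.17022682] [ 0.5417434  -0.00133746  0.18442991] [ 0.53069588 -0.02955522  0.17995425]
```

Two estimates agree. The cap is at (0.557,-0.159) and the slide direction is 13.7°. The predicted knob position, 135 mm along that, is (0.525,-0.028), against a measured (0.526,-0.027). The bar stands at 20.7°, so the clamp is at about 0.12 rad. Next I move over the knob and take one confirming crop with the wrist camera.

>>> {"op": "arm_command", "data": {"targets": [{"x":0.053,"y":0.08,"z":0.04,"rz":0.06},{"x":0.107,"y":0.16,"z":0.05,"rz":0.12},{"x":0.16,"y":0.24,"z":0.05,"rz":0.18},{"x":0.21,"y":0.31,"z":0.05,"rz":0.24},{"x":0.25,"y":0.38,"z":0.05,"rz":0.3},{"x":0.29,"y":0.45,"z":0.05,"rz":0.36},{"x":0.32,"y":0.52,"z":0.05,"rz":0.42},{"x":0.36,"y":0.59,"z":0.05,"rz":0.48},{"x":0.39,"y":0.66,"z":0.05,"rz":0.54},{"x":0.42,"y":0.73,"z":0.05,"rz":0.6}]}}

```text
schema error: expected keys x, y, z, rx, ry, rz, claw
```

>>> {"op": "arm_command", "data": {"targets": [{"x":0.04,"y":0.075,"z":0,"rz":0.05},{"x":0.07,"y":0.15,"z":0,"rz":0.1},{"x":0.09,"y":0.22,"z":0,"rz":0.14},{"x":0.114,"y":0.298,"z":0,"rz":0.143},{"x":0.114,"y":0.298,"z":0,"rz":0.143},{"x":0.114,"y":0.298,"z":0,"rz":0.143}]}}

```text
schema error: expected keys x, y, z, rx, ry, rz, claw
```

```bash
cat >> h.py <<'E'
def st():
    s=robot.read_state(); M=R.from_rotvec(s['orientation']).as_matrix()
    print('t%.2f'%s['t'],'pos',s['tool_pos'].round(4),'yaw',np.degrees(np.arctan2(M[1,1],M[0,1])).round(2),'z',M[:,2].round(3),'F',s['force'].round(1),'T',s['wrist_torque'].round(2),'op',s['opening'].round(4),'gf',round(s['gripper_force'],1),'q',s['q'].round(2))
E
python3 - <<'E'
from h import *
st(); snap('wrist','w1')
im,W=cloud('w1'); Z=W[...,2]
k=(Z>.172)&(Z<.2)&(abs(W[...,0]-.526)<.05)&(abs(W[...,1]+.027)<.05);p=W[k]
print(k.sum(),np.nanmedian(p[:,2]),p.max(0),cv2.minAreaRect((p[:,:2]*1000).astype(np.float32)))
E
```

```text
Traceback (most recent call last):
  File "h.py", line 18, in st
    print('t%.2f'%s['t'],'pos',s['tool_pos'].round(4),'yaw',np.degrees(np.arctan2(M[1,1],M[0,1])).round(2),'z',M[:,2].round(3),'F',s['force'].round(1),'T',s['wrist_torque'].round(2),'op',s['opening'].round(4),'gf',round(s['gripper_force'],1),'q',s['q'].round(2))
                                                                                                                                                                                           ^^^^^^^^^^^^^^^^^^
AttributeError: 'float' object has no attribute 'round'
```

>>> {"op": "arm_command", "data": {"targets": [{"x":0.05,"y":0.08,"z":0.04,"rx":0,"ry":0,"rz":0.06,"claw":0},{"x":0.1,"y":0.15,"z":0.04,"rx":0,"ry":0,"rz":0.12,"claw":0},{"x":0.15,"y":0.22,"z":0.04,"rx":0,"ry":0,"rz":0.18,"claw":0},{"x":0.19,"y":0.29,"z":0.04,"rx":0,"ry":0,"rz":0.24,"claw":0},{"x":0.23,"y":0.36,"z":0.04,"rx":0,"ry":0,"rz":0.3,"claw":0},{"x":0.27,"y":0.43,"z":0.04,"rx":0,"ry":0,"rz":0.36,"claw":0},{"x":0.31,"y":0.5,"z":0.04,"rx":0,"ry":0,"rz":0.42,"claw":0},{"x":0.35,"y":0.57,"z":0.04,"rx":0,"ry":0,"rz":0.48,"claw":0},{"x":0.39,"y":0.64,"z":0.04,"rx":0,"ry":0,"rz":0.54,"claw":0},{"x":0.42,"y":0.71,"z":0.04,"rx":0,"ry":0,"rz":0.6,"claw":0}]}}

```text
t: 0.93
tool_pos: [0.4699, -0.1842, 0.2523]
orientation: [-2.129, -2.31, -0.0]
force: [0.2, -0.9, -0.1]
opening: 0.093
gripper_force: 0.0
```

>>> {"op": "arm_command", "data": {"targets": [{"x":0.04,"y":0.075,"z":0,"rx":0,"ry":0,"rz":0.05,"claw":0},{"x":0.07,"y":0.15,"z":0,"rx":0,"ry":0,"rz":0.1,"claw":0},{"x":0.09,"y":0.23,"z":0,"rx":0,"ry":0,"rz":0.14,"claw":0},{"x":0.114,"y":0.298,"z":0,"rx":0,"ry":0,"rz":0.143,"claw":0},{"x":0.114,"y":0.318,"z":0,"rx":0,"ry":0,"rz":0.143,"claw":0},{"x":0.114,"y":0.318,"z":0,"rx":0,"ry":0,"rz":0.143,"claw":0}]}}

```text
t: 1.43
tool_pos: [0.5262, -0.0243, 0.2521]
orientation: [-1.78, -2.587, 0.0]
force: [0.6, -0.1, 0.2]
opening: 0.0926
gripper_force: 0.0
```

```bash
sed -i "s/s\['opening'\].round(4)/round(float(s['opening']),4)/" h.py
python3 - <<'E'
from h import *
st(); snap('wrist','w1')
im,W=cloud('w1'); Z=W[...,2]
k=(Z>.172)&(Z<.2)&(abs(W[...,0]-.526)<.05)&(abs(W[...,1]+.027)<.05);p=W[k]
print(k.sum(),np.nanmedian(p[:,2]),p.max(0),cv2.minAreaRect((p[:,:2]*1000).astype(np.float32)))
E
```

```text
t1.43 pos [ 0.5262 -0.0243  0.2521] yaw 20.96 z [-0.001  0.001 -1.   ] F [ 0.6 -0.1  0.2] T [-0.07 -0.12  0.01] op 0.0926 gf 0.0 q [-0.14 -0.08  1.66  0.    1.56 -0.51]
1695 0.18481135733229115 [ 5.40650292e-01 -2.82755149e-04  1.87540846e-01] ((525.9170532226562, -26.769853591918945), (12.67851448059082, 54.917999267578125), 20.723726272583008)
```

View pics/w1.png

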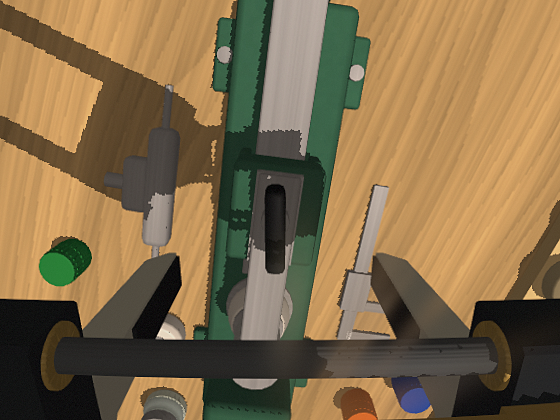

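The wrist view shows the black knob at (275,228), measured at (0.526,-0.027) and 20.7°. This matches the first measurement, so I go down and grip it.

>>> {"op": "arm_command", "data": {"targets": [{"x":0,"y":-0.005,"z":-0.07,"rx":0,"ry":0,"rz":0,"claw":0},{"x":0,"y":-0.005,"z":-0.13,"rx":0,"ry":0,"rz":0,"claw":60},{"x":0,"y":-0.005,"z":-0.162,"rx":0,"ry":0,"rz":0,"claw":80},{"x":0,"y":-0.005,"z":-0.162,"rx":0,"ry":0,"rz":0,"claw":255},{"x":0,"y":-0.005,"z":-0.162,"rx":0,"ry":0,"rz":0,"claw":255},{"x":0,"y":-0.005,"z":-0.162,"rx":0,"ry":0,"rz":0,"claw":255},{"x":0,"y":-0.005,"z":-0.162,"rx":0,"ry":0,"rz":0,"claw":255},{"x":0,"y":-0.005,"z":-0.162,"rx":0,"ry":0,"rz":0,"claw":255},{"x":0,"y":-0.005,"z":-0.162,"rx":0,"ry":0,"rz":0,"claw":255}], "squeeze": 30}}

```text
t: 2.23
tool_pos: [0.5271, -0.0299, 0.1731]
orientation: [1.784, 2.583, 0.002]
force: [-0.5, -0.4, -0.1]
opening: 0.0443
gripper_force: 0.0
```

```bash
python3 -c "from h import *;st()"
```

```text
t2.23 pos [ 0.5271 -0.0299  0.1731] yaw 20.73 z [ 0.002 -0.    -1.   ] F [-0.5 -0.4 -0.1] T [-0.03 -0.05  0.01] op 0.0443 gf 0.0 q [-0.15 -0.03  1.76 -0.    1.41 -0.52]
```

>>> {"op": "arm_command", "data": {"targets": [{"x":0,"y":0.005,"z":0,"rx":0,"ry":0,"rz":0,"claw":255},{"x":0,"y":0.005,"z":0,"rx":0,"ry":0,"rz":0,"claw":255},{"x":0,"y":0.005,"z":0,"rx":0,"ry":0,"rz":0,"claw":255},{"x":0,"y":0.005,"z":0,"rx":0,"ry":0,"rz":0,"claw":255},{"x":0,"y":0.005,"z":0,"rx":0,"ry":0,"rz":0,"claw":255},{"x":0,"y":0.005,"z":0,"rx":0,"ry":0,"rz":0,"claw":255}], "squeeze": 30}}

```text
t: 2.73
tool_pos: [0.5264, -0.027, 0.1724]
orientation: [1.785, 2.585, 0.0]
force: [0.5, 2.8, 4.7]
opening: 0.0128
gripper_force: 103.6
```

```bash
python3 -c "from h import *;st()"
```

```text
t2.73 pos [ 0.5264 -0.027   0.1724] yaw 20.75 z [ 0.  0. -1.] F [0.5 2.8 4.7] T [0.18 0.13 0.04] op 0.0128 gf 103.6 q [-0.15 -0.03  1.77  0.    1.41 -0.51]
```

>>> {"op": "arm_command", "data": {"targets": [{"x":0,"y":0,"z":0,"rx":0,"ry":0,"rz":0.03,"claw":255},{"x":0,"y":0,"z":0,"rx":0,"ry":0,"rz":0.08,"claw":255},{"x":0,"y":0,"z":0,"rx":0,"ry":0,"rz":0.13,"claw":255},{"x":0,"y":0,"z":0,"rx":0,"ry":0,"rz":0.18,"claw":255},{"x":0,"y":0,"z":0,"rx":0,"ry":0,"rz":0.23,"claw":255},{"x":0,"y":0,"z":0,"rx":0,"ry":0,"rz":0.28,"claw":255},{"x":0,"y":0,"z":0,"rx":0,"ry":0,"rz":0.33,"claw":255},{"x":0,"y":0,"z":0,"rx":0,"ry":0,"rz":0.38,"claw":255},{"x":0,"y":0,"z":0,"rx":0,"ry":0,"rz":0.42,"claw":255},{"x":0,"y":0,"z":0,"rx":0,"ry":0,"rz":0.42,"claw":255}], "squeeze": 30}}

```text
t: 3.57
tool_pos: [0.5264, -0.0272, 0.1724]
orientation: [0.567, 3.089, -0.0]
force: [-2.5, 1.3, 5.7]
opening: 0.013
gripper_force: 107.2
```

```bash
python3 -c "from h import *;st()"
```

```text
t3.57 pos [ 0.5264 -0.0272  0.1724] yaw 69.18 z [ 0. -0. -1.] F [-2.5  1.3  5.7] T [-0.12  0.28  0.06] op 0.013 gf 107.2 q [-0.15 -0.03  1.77 -0.    1.41 -1.36]
```

>>> {"op": "arm_command", "data": {"targets": [{"x":0,"y":0,"z":0,"rx":0,"ry":0,"rz":0.03,"claw":255},{"x":0,"y":0,"z":0,"rx":0,"ry":0,"rz":0.07,"claw":255},{"x":0,"y":0,"z":0,"rx":0,"ry":0,"rz":0.11,"claw":255},{"x":0,"y":0,"z":0,"rx":0,"ry":0,"rz":0.15,"claw":255},{"x":0,"y":0,"z":0,"rx":0,"ry":0,"rz":0.18,"claw":255},{"x":0,"y":0,"z":0,"rx":0,"ry":0,"rz":0.2,"claw":255},{"x":0,"y":0,"z":0,"rx":0,"ry":0,"rz":0.2,"claw":255},{"x":0,"y":0,"z":0,"rx":0,"ry":0,"rz":0.2,"claw":255}], "squeeze": 30}}

```text
t: 4.23
tool_pos: [0.5264, -0.0273, 0.1724]
orientation: [-0.05, 3.141, -0.001]
force: [-2.0, 0.6, 5.4]
opening: 0.0127
gripper_force: 107.2
```

```bash
python3 -c "from h import *;st()"
```

```text
t4.23 pos [ 0.5264 -0.0273  0.1724] yaw 91.82 z [ 0.    -0.001 -1.   ] F [-2.   0.6  5.4] T [-0.15  0.26  0.06] op 0.0127 gf 107.2 q [-0.15 -0.03  1.77 -0.    1.41 -1.75]
```

Tool yaw is up 71°, so the clamp is at about 1.36. Now I slide the carriage back about 97 mm.

>>> {"op": "arm_command", "data": {"targets": [{"x":-0.004,"y":0.016,"z":0,"rx":0,"ry":0,"rz":0,"claw":255},{"x":-0.01,"y":0.04,"z":0,"rx":0,"ry":0,"rz":0,"claw":255},{"x":-0.016,"y":0.064,"z":0,"rx":0,"ry":0,"rz":0,"claw":255},{"x":-0.022,"y":0.09,"z":0,"rx":0,"ry":0,"rz":0,"claw":255},{"x":-0.028,"y":0.115,"z":0,"rx":0,"ry":0,"rz":0,"claw":255},{"x":-0.034,"y":0.14,"z":0,"rx":0,"ry":0,"rz":0,"claw":255},{"x":-0.04,"y":0.164,"z":0,"rx":0,"ry":0,"rz":0,"claw":255},{"x":-0.046,"y":0.188,"z":0,"rx":0,"ry":0,"rz":0,"claw":255},{"x":-0.046,"y":0.188,"z":0,"rx":0,"ry":0,"rz":0,"claw":255},{"x":-0.046,"y":0.188,"z":0,"rx":0,"ry":0,"rz":0,"claw":255}], "squeeze": 30}}

```text
t: 5.07
tool_pos: [0.5034, 0.0683, 0.1727]
orientation: [-0.051, 3.14, 0.002]
force: [-2.0, 2.5, 7.0]
opening: 0.0127
gripper_force: 69.5
```

```bash
python3 -c "from h import *;st()"
```

```text
t5.07 pos [0.5034 0.0683 0.1727] yaw 91.87 z [ 0.001  0.001 -1.   ] F [-2.   2.5  7. ] T [0.44 0.14 0.04] op 0.0127 gf 69.5 q [ 0.03 -0.09  1.82  0.    1.41 -1.57]
```

>>> {"op": "arm_command", "data": {"targets": [{"x":0,"y":0,"z":0,"rx":0,"ry":0,"rz":0,"claw":0},{"x":0,"y":0,"z":0,"rx":0,"ry":0,"rz":0,"claw":0},{"x":0,"y":0,"z":0,"rx":0,"ry":0,"rz":0,"claw":0},{"x":0,"y":0,"z":0.03,"rx":0,"ry":0,"rz":0,"claw":0},{"x":0,"y":0,"z":0.1,"rx":0,"ry":0,"rz":0,"claw":0},{"x":0,"y":0,"z":0.16,"rx":0,"ry":0,"rz":0,"claw":0},{"x":0,"y":0,"z":0.16,"rx":0,"ry":0,"rz":0,"claw":0}]}}

```text
t: 5.65
tool_pos: [0.5058, 0.0671, 0.2582]
orientation: [-0.049, 3.132, 0.0]
force: [1.4, 0.6, 1.0]
opening: 0.0551
gripper_force: 0.0
```

>>> {"op": "arm_command", "data": {"targets": [{"x":0.02,"y":-0.06,"z":0,"rx":0,"ry":0,"rz":-0.06,"claw":0},{"x":0.04,"y":-0.12,"z":0,"rx":0,"ry":0,"rz":-0.12,"claw":0},{"x":0.06,"y":-0.18,"z":0,"rx":0,"ry":0,"rz":-0.18,"claw":0},{"x":0.07,"y":-0.24,"z":0,"rx":0,"ry":0,"rz":-0.24,"claw":0},{"x":0.08,"y":-0.29,"z":0,"rx":0,"ry":0,"rz":-0.3,"claw":0},{"x":0.09,"y":-0.33,"z":0,"rx":0,"ry":0,"rz":-0.36,"claw":0},{"x":0.1,"y":-0.36,"z":0,"rx":0,"ry":0,"rz":-0.42,"claw":0},{"x":0.105,"y":-0.375,"z":0,"rx":0,"ry":0,"rz":-0.48,"claw":0},{"x":0.108,"y":-0.38,"z":0,"rx":0,"ry":0,"rz":-0.54,"claw":0},{"x":0.108,"y":-0.38,"z":0,"rx":0,"ry":0,"rz":-0.6,"claw":0}]}}

```text
t: 6.48
tool_pos: [0.5572, -0.124, 0.2507]
orientation: [-1.742, -2.613, 0.001]
force: [-0.1, 0.1, 0.4]
opening: 0.0926
gripper_force: 0.0
```

>>> {"op": "arm_command", "data": {"targets": [{"x":0,"y":0,"z":0,"rx":0,"ry":0,"rz":-0.05,"claw":0},{"x":0,"y":0,"z":0,"rx":0,"ry":0,"rz":-0.08,"claw":0},{"x":0,"y":0,"z":0,"rx":0,"ry":0,"rz":-0.08,"claw":0},{"x":0,"y":0,"z":0,"rx":0,"ry":0,"rz":-0.08,"claw":0}]}}

```text
t: 6.82
tool_pos: [0.5571, -0.1229, 0.2511]
orientation: [-1.934, -2.475, 0.0]
force: [0.4, 0.9, 0.1]
opening: 0.0927
gripper_force: 0.0
```

```bash
python3 - <<'E'
from h import *
from scipy.optimize import least_squares
st(); snap('wrist','w2'); snap('top','top2')
for f in('w2','top2'):
    im,W=cloud(f); Z=W[...,2]
    k=(Z>.122)&(Z<.137)&(np.hypot(W[...,0]-.557,W[...,1]+.159)<.045);p=W[k]
    (c,r)=cv2.minEnclosingCircle((p[:,:2]*1000).astype(np.float32));print(f,k.sum(),np.median(p,0),c,r)
    u=np.argwhere(k).mean(0);print(u)
im,W=cloud('top2');Z=W[...,2]
k=(Z>.172)&(Z<.2)&(np.hypot(W[...,0]-.502,W[...,1]-.07)<.045)
p=W[k];print('knob',k.sum(),cv2.minAreaRect((p[:,:2]*1000).astype(np.float32)))
E
```

```text
t6.82 pos [ 0.5571 -0.1229  0.2511] yaw 13.99 z [-0.001  0.    -1.   ] F [0.4 0.9 0.1] T [-0.02 -0.08 -0.05] op 0.0927 gf 0.0 q [-0.31  0.04  1.55  0.    1.55 -0.55]
w2 2166 [ 0.55715953 -0.15608872  0.13128819] (557.31298828125, -158.41799926757812) 21.648672103881836
[246.16066482 266.33795014]
top2 23 [ 0.54319223 -0.15531016  0.12980346] (544.134765625, -155.27548217773438) 10.780993461608887
[212.65217391 316.2173913 ]
knob 0 ((0.0, 0.0), (0.0, 0.0), 0.0)
```

View pics/w2.png

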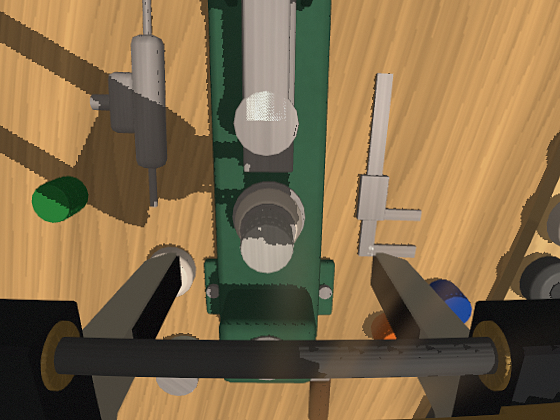

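The wrist view shows the bare metal cap uncovered, with its top at (267,247). The guard disc is drawn back to (266,123). The cap is at (0.557,-0.159), as measured before. The blue, green and orange caps lie on the counter, clear of the work.

>>> {"op": "arm_command", "data": {"targets": [{"x":0,"y":-0.06,"z":0,"rx":0,"ry":0,"rz":0,"claw":0},{"x":0,"y":-0.072,"z":-0.05,"rx":0,"ry":0,"rz":0,"claw":0},{"x":0,"y":-0.072,"z":-0.12,"rx":0,"ry":0,"rz":0,"claw":0},{"x":0,"y":-0.072,"z":-0.18,"rx":0,"ry":0,"rz":0,"claw":0},{"x":0,"y":-0.072,"z":-0.23,"rx":0,"ry":0,"rz":0,"claw":0},{"x":0,"y":-0.072,"z":-0.265,"rx":0,"ry":0,"rz":0,"claw":0},{"x":0,"y":-0.072,"z":-0.285,"rx":0,"ry":0,"rz":0,"claw":0},{"x":0,"y":-0.072,"z":-0.285,"rx":0,"ry":0,"rz":0,"claw":0},{"x":0,"y":-0.072,"z":-0.285,"rx":0,"ry":0,"rz":0,"claw":0}]}}

```text
t: 7.67
tool_pos: [0.5573, -0.159, 0.1094]
orientation: [-1.936, -2.474, 0.0]
force: [0.1, 0.4, 0.4]
opening: 0.0933
gripper_force: 0.0
```

```bash
python3 -c "from h import *;st()"
```

```text
t7.67 pos [ 0.5573 -0.159   0.1094] yaw 13.91 z [-0.  0. -1.] F [0.1 0.4 0.4] T [ 0.01 -0.02  0.01] op 0.0933 gf 0.0 q [-0.37  0.17  1.68 -0.    1.3  -0.61]
```

>>> {"op": "arm_command", "data": {"targets": [{"x":0,"y":0,"z":0,"rx":0,"ry":0,"rz":0,"claw":110},{"x":0,"y":0,"z":0,"rx":0,"ry":0,"rz":0,"claw":255},{"x":0,"y":0,"z":0,"rx":0,"ry":0,"rz":0,"claw":255},{"x":0,"y":0,"z":0,"rx":0,"ry":0,"rz":0,"claw":255},{"x":0,"y":0,"z":0,"rx":0,"ry":0,"rz":0,"claw":255},{"x":0,"y":0,"z":0,"rx":0,"ry":0,"rz":0,"claw":255},{"x":0,"y":0,"z":0,"rx":0,"ry":0,"rz":0,"claw":255},{"x":0,"y":0,"z":0,"rx":0,"ry":0,"rz":0,"claw":255},{"x":0,"y":0,"z":0,"rx":0,"ry":0,"rz":0,"claw":255},{"x":0,"y":0,"z":0,"rx":0,"ry":0,"rz":0,"claw":255}], "squeeze": 60}}

```text
t: 8.5
tool_pos: [0.5573, -0.1591, 0.1091]
orientation: [1.937, 2.473, 0.0]
force: [0.9, 0.4, 0.1]
opening: 0.0413
gripper_force: 60.0
```

```bash
python3 -c "from h import *;st()"
```

```text
t8.50 pos [ 0.5573 -0.1591  0.1091] yaw 13.87 z [ 0.  0. -1.] F [0.9 0.4 0.1] T [ 0.03 -0.16  0.04] op 0.0413 gf 60.0 q [-0.37  0.17  1.68  0.    1.3  -0.61]
```

Gripped at 60 N with a 41 mm opening. I probe anticlockwise first, by 0.3 rad.

>>> {"op": "arm_command", "data": {"targets": [{"x":0,"y":0,"z":0,"rx":0,"ry":0,"rz":0.02,"claw":255},{"x":0,"y":0,"z":0,"rx":0,"ry":0,"rz":0.045,"claw":255},{"x":0,"y":0,"z":0,"rx":0,"ry":0,"rz":0.07,"claw":255},{"x":0,"y":0,"z":0,"rx":0,"ry":0,"rz":0.095,"claw":255},{"x":0,"y":0,"z":0,"rx":0,"ry":0,"rz":0.12,"claw":255},{"x":0,"y":0,"z":0,"rx":0,"ry":0,"rz":0.14,"claw":255},{"x":0,"y":0,"z":0,"rx":0,"ry":0,"rz":0.14,"claw":255}]}}

```text
t: 9.08
tool_pos: [0.5572, -0.1591, 0.1091]
orientation: [-1.57, -2.721, 0.0]
force: [0.5, -0.4, -0.2]
opening: 0.0413
gripper_force: 60.0
```

```bash
python3 -c "from h import *;st()"
```

```text
t9.08 pos [ 0.5572 -0.1591  0.1091] yaw 30.02 z [-0. -0. -1.] F [ 0.5 -0.4 -0.2] T [-0.08 -0.08  0.02] op 0.0413 gf 60.0 q [-0.37  0.17  1.68 -0.    1.3  -0.89]
```

It turned 0.28 rad with almost no torque, so anticlockwise is the free way. I carry on to 1.2 rad.

>>> {"op": "arm_command", "data": {"targets": [{"x":0,"y":0,"z":0,"rx":0,"ry":0,"rz":0.04,"claw":255},{"x":0,"y":0,"z":0,"rx":0,"ry":0,"rz":0.09,"claw":255},{"x":0,"y":0,"z":0,"rx":0,"ry":0,"rz":0.14,"claw":255},{"x":0,"y":0,"z":0,"rx":0,"ry":0,"rz":0.19,"claw":255},{"x":0,"y":0,"z":0,"rx":0,"ry":0,"rz":0.25,"claw":255},{"x":0,"y":0,"z":0,"rx":0,"ry":0,"rz":0.31,"claw":255},{"x":0,"y":0,"z":0,"rx":0,"ry":0,"rz":0.37,"claw":255},{"x":0,"y":0,"z":0,"rx":0,"ry":0,"rz":0.42,"claw":255},{"x":0,"y":0,"z":0,"rx":0,"ry":0,"rz":0.46,"claw":255},{"x":0,"y":0,"z":0,"rx":0,"ry":0,"rz":0.46,"claw":255}]}}

```text
t: 9.92
tool_pos: [0.5572, -0.1591, 0.1091]
orientation: [-0.198, -3.135, 0.0]
force: [0.3, -0.4, 0.6]
opening: 0.0412
gripper_force: 60.0
```

```bash
python3 -c "from h import *;st()"
```

```text
t9.92 pos [ 0.5572 -0.1591  0.1091] yaw 82.76 z [-0. -0. -1.] F [ 0.3 -0.4  0.6] T [ 0.01 -0.18 -0.02] op 0.0412 gf 60.0 q [-0.37  0.17  1.68 -0.    1.3  -1.81]
```

Turned 1.2 rad. I lift 10 mm first and check the force.

>>> {"op": "arm_command", "data": {"targets": [{"x":0,"y":0,"z":0.004,"rx":0,"ry":0,"rz":0,"claw":255},{"x":0,"y":0,"z":0.008,"rx":0,"ry":0,"rz":0,"claw":255},{"x":0,"y":0,"z":0.014,"rx":0,"ry":0,"rz":0,"claw":255},{"x":0,"y":0,"z":0.02,"rx":0,"ry":0,"rz":0,"claw":255},{"x":0,"y":0,"z":0.02,"rx":0,"ry":0,"rz":0,"claw":255}]}}

```text
t: 10.33
tool_pos: [0.5577, -0.1593, 0.1201]
orientation: [0.204, 3.134, -0.001]
force: [1.4, -0.4, -0.8]
opening: 0.0408
gripper_force: 60.0
```

```bash
python3 -c "from h import *;st()"
```

```text
t10.33 pos [ 0.5577 -0.1593  0.1201] yaw 82.57 z [ 0.001 -0.    -1.   ] F [ 1.4 -0.4 -0.8] T [ 0.02 -0.14 -0.01] op 0.0408 gf 60.0 q [-0.37  0.16  1.67 -0.    1.31 -1.81]
```

It lifts freely with less than 1 N of resistance, so I raise it to about 90 mm above where it sat.

>>> {"op": "arm_command", "data": {"targets": [{"x":0,"y":0,"z":0.02,"rx":0,"ry":0,"rz":0,"claw":255},{"x":0,"y":0,"z":0.05,"rx":0,"ry":0,"rz":0,"claw":255},{"x":0,"y":0,"z":0.08,"rx":0,"ry":0,"rz":0,"claw":255},{"x":0,"y":0,"z":0.11,"rx":0,"ry":0,"rz":0,"claw":255},{"x":0,"y":0,"z":0.135,"rx":0,"ry":0,"rz":0,"claw":255},{"x":0,"y":0,"z":0.15,"rx":0,"ry":0,"rz":0,"claw":255},{"x":0,"y":0,"z":0.16,"rx":0,"ry":0,"rz":0,"claw":255},{"x":0,"y":0,"z":0.16,"rx":0,"ry":0,"rz":0,"claw":255},{"x":0,"y":0,"z":0.16,"rx":0,"ry":0,"rz":0,"claw":255},{"x":0,"y":0,"z":0.16,"rx":0,"ry":0,"rz":0,"claw":255}]}}

```text
t: 11.17
tool_pos: [0.5567, -0.1589, 0.198]
orientation: [-0.202, -3.133, -0.001]
force: [-1.2, 0.2, -0.5]
opening: 0.0413
gripper_force: 60.0
```

```bash
python3 -c "
from h import *;st();snap('scene','s3')
im,W=cloud('s3');Z=W[...,2]
k=(Z>.165)&(Z<.2)&(np.hypot(W[...,0]-.5,W[...,1]-.07)<.05);p=W[k]
print('knob',k.sum(),p.min(0),p.max(0),cv2.minAreaRect((p[:,:2]*1000).astype(np.float32)))"
```

```text
t11.17 pos [ 0.5567 -0.1589  0.198 ] yaw 82.62 z [-0.002  0.001 -1.   ] F [-1.2  0.2 -0.5] T [ 0.03 -0.13  0.02] op 0.0413 gf 60.0 q [-0.37  0.09  1.59 -0.    1.46 -1.81]
knob 192 [0.47548962 0.05816844 0.16508354] [0.53274531 0.07307022 0.18496397] ((504.25213623046875, 65.50012969970703), (57.32109451293945, 13.290212631225586), 3.510653257369995)
```

View pics/s3.png

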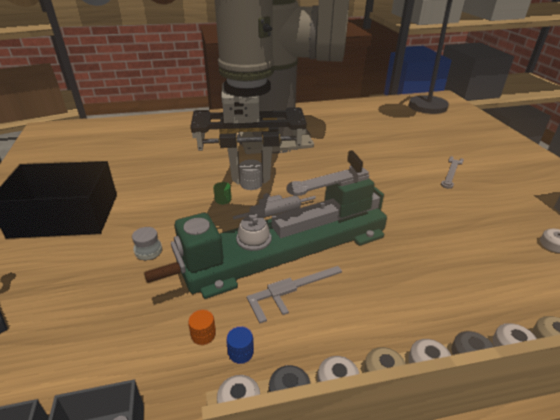

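The scene shows the cap held in the gripper at (250,175), above the bare spindle nose at (253,222). The knob at (355,160) is turned (about 1.39 rad) and about 95 mm back. The other things on the counter haven't moved, so I hand the job in.

```bash
python3 -c "
from plant import robot
print(robot.close_job())"
```

```text
the job is handed in; nothing more can be done
None
```

I handed the job in at about 11 s: the knob is loosened to about 1.39 rad, the carriage is back about 95 mm, and the cap, unscrewed anticlockwise, is held about 90 mm above its seat over the spindle; the hand-in gave no verdict.

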